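# Re-clamp the weld sample and reset the tripped cutout

### The arm

A 6-joint arm with a two-finger parallel gripper is mounted at the origin on the work surface. World frame = base frame: x ahead of the robot, y to its left, z up, the work surface at z = 0. Lengths are in m, angles in rad, forces in N, time in s.
With the tool pointing down it reaches from about 0.25 to 0.775 m from the base axis. Payload 4 kg.
Tool frame: the origin (TCP) lies at the very end of the fingers, on their centre line; the grasp point (between the pads) lies robot.pinch_z behind it (robot.pinch_z is the distance from the TCP to the grasp point, in m); z points along the fingers, y is the direction in which the jaws open and shut (so a half turn about z gives the same grasp; the last joint's range is limited). The gripper opens to 85 mm and grips with 20 to 120 N. Pads are 22 mm wide; open, the fingers measure 114 mm over their backs; the gripper's body (76 mm by 85 mm) begins 54 mm behind the grasp point. The pads swing forward as they close: fully open they stand 13 mm farther back than shut.
Start: joints at [-1.368, 0.087, 1.371, -0, 1.684, -0.103], TCP at [0.166, -0.525, 0.231] pointing down, gripper open.
Joint ranges: [-3.1, 3.1], [-0.76, 2.03], [0.27, 2.55], [-1.08, 4.22], [0.17, 2.65], [-2.57, 2.57]. Speed limits (rad/s): [2.79, 2.79, 3.14, 3.14, 3.14, 3.14].

### API

Orientations are given as a 3x3 rotation matrix whose columns are the frame's x, y, z axes.
In Python, from plant import robot gives the robot as it stands.
- The arm moves only by the shell command python3 -m creep 'ROWS' [FORCE]. ROWS is a JSON object of lists of equal length, an entry for each row: "dp": the shift along the world's x, y, z normalised to -1 to 1, where 1 is 80 cm, a list of three; "twist": the turn, a rotation vector about the world's x, y, z normalised to -1 to 1, where 1 is 60 degrees, a list of three; "gripper": the closure, from 0 (fully open) to 1 (shut). A call has 1 to 20 rows; each row is the pose to reach, as a shift and turn from the pose measured when the call began; what a row does not reach only later rows make up. A row lasts 1/12 s, in which the tool goes at most 41.7 mm and 7.16 degrees, less where a joint would pass 70% of its speed; a pose out of reach is approached as far as the arm can. A call with a number of a shift or a turn outside -1 to 1 is refused whole. A call with a gripper value outside its range is refused whole. The fingers move at their own pace and stop on an object; FORCE is the grip in N (left out, the last holds). Time passes only in rows, so rows that repeat a pose let the fingers close. It gives the time, the measured TCP pose, the force and the opening at its end, in the units of the state.
- robot.state(): the state, without advancing time (a new reading comes with each control period).
- robot.grab_frame(name): name is "side" or "top"; returns (picture, depth): 480x640x3 uint8, red, green, blue; 480x640 float32, m along the optical axis (not along the pixel's ray), 0 where there is no reading.
- robot.camera_params(name): a dict with "K" (3x3 intrinsics, pixels), "T" (4x4, takes a point from camera to world coordinates). Camera axes: x right, y down, z forward; pixel columns grow to the right and rows downward; lengths in m; the calibration is good to about 2 mm. A picture is of the moment at which its call begins. camera_params takes no time and is no camera call.
- robot.close_job(): hands the job in, once; it reports no verdict.
The state is a dict: "t": time; "qpos": joint angles; "joint_vel": joint speeds; "effort": joint torques, N m; "ee_pos": TCP position; "ee_rot": TCP orientation; "force": force on the tool from outside, world axes, zero at the start; "moment": the same for the moment, N m; "grip_width": finger opening in m.
Only numpy, scipy, OpenCV 4.12 (cv2) and the standard library are available. Lean on these libraries where they do the work, as an engineer would, in place of code of your own. Each camera call takes 0.05 s, during which the arm holds its last target.

### The job

The welded sample has slipped out from under the hold-down arm and the rig's cutout has tripped. First push the sample along the fixture bed, under the sprung arm, until it sits flat and fully home against the end stop with the arm bearing down on it; only then reset the cutout on the switch box by pushing its lever all the way to off (the end with the round stud) and then throwing it all the way to on (the end with the straight rib). Leave everything else on the bench where it is.

Things in the scene. Friction and masses are not known exactly. Their poses are not given: they have to be found in the camera images.
- fixture: Clamping fixture bolted to the table: smooth aluminium bed, end stop, two low guide rails, sprung hold-down arm. Origin on the table plane, on the bed's centre line; +x along the bed towards the stop, z up. Bed x -190 to +130 mm, y +-60 mm, top at z 12 mm. Smooth rails 8 mm high, 52 mm apart, from x +15 to +70 mm; their mouth flares to about 80 mm at x -20 mm. Cheeks beyond the stop reach z 60 mm.
- stop_face (a point): Middle of the end stop's face at its foot, on top of the bed: fixture x +70 mm, y 0, z 12 mm. The stop is 90 mm wide and 18 mm high. The sample's leading end must bear on it; its centre is then 55 mm short of it (fixture x +15 mm, y 0, z 22 mm) with 3 mm play to each side between the rails.
- clamp (a joint): Hinge angle (rad) of the hold-down arm, a steel finger 24 mm wide reaching back over stop and rails: 0 at its lowest, growing as it rises, 0.6 at most, 0.12 to 0.19 with the sample beneath. Its spring presses with 4 to 8 N and its shoe and nose are polished. Its nose slopes up 25 degrees to 28 mm above the bed near fixture x -18 mm, so the sample, pushed towards the stop with 8 to 16 N, lifts it by itself.
- clamp_shoe (a point): Middle of the underside of the hold-down arm's flat shoe; at rest at x +35 mm, y 0, z 22 mm in the fixture's frame, 10 mm above the bed.
- sample_mid (a point): Centre (half-way up) of the welded steel sample: loose dark flat bar 110 x 46 x 20 mm, about 0.8 kg, with a flat weld bead across its top 33 mm from the centre towards -x. x along its length, z up. It starts on the bed short of the rails, its +x end roughly towards the stop, up to 10 mm off the centre line and a little askew.
- switchbox: Grey cutout switch box bolted to the table, 180 x 110 mm, 70 mm tall, black lever on top. Origin under its centre on the table plane; x along its length and the lever's swing, z up. Off end: -x, with a round stud 22 mm across on the top face at x -71 mm. On end: +x, with a straight raised rib 70 mm long at x +71 mm and a short round gland on the end face. Stud and rib stand 4 to 5 mm high.
- lever (a joint): Angle (rad) of the switch box's lever: 0 fully off (leaning 0.65 rad to -x, the stud), 0.65 upright, 1.3 fully on (leaning 0.65 rad to +x, the rib); hard stops at both ends. Tripped, it starts between 0.45 and 0.85. Pivot at x 0, y 0, z 70 mm of the switch box, axis along y. It stays where it is left; about 3 N at the bar moves it.
- lever_bar (a point): Centre of the lever's round crossbar, 80 mm from the pivot: bar 16 mm in diameter, 68 mm long along the switch box's y, on a stem 22 mm wide and 12 mm thick. The centre is 150 mm above the table when upright, 134 mm at either end of its swing.
- couplant: Bystander, to be left alone: white squeeze bottle, 38 mm across, 120 mm tall; origin under its centre.
- beaker: Bystander, to be left alone: clear cup, 60 mm across, 75 mm tall; origin under its centre.
- stepblock: Bystander, to be left alone: steel step wedge of four steps, 104 x 40 mm, 40 mm tall; origin under its centre.
- tube: Bystander, to be left alone: upright piece of dark steel tube, 92 mm across, 55 mm tall; origin under its centre.
- bar: Bystander, to be left alone: dark steel bar lying flat, 130 x 32 mm, 28 mm tall; origin under its centre.
- brush: Bystander, to be left alone: hand brush lying flat; origin in its handle region, on its underside.
- waterbottle: Bystander, to be left alone: clear drink bottle, 66 mm across, 200 mm tall; origin under its centre.
Mind the look-alikes: they are no part of the job. What is shaped like the part that bears sample_mid but brown or red is not meant. Leave any turquoise look-alike of the switchbox alone.

How it is judged:
By the outcome, as a careful person would: the job done as asked, in the order asked, and still so for the second after the job is handed in, with the robot touching nothing.
It also fails if it takes over 58 s, if anything falls off the work surface, if the arm or the gripper's body presses on something with over 40 N, if the wrist force passes 120 N, or if a joint passes its speed limit or range.

## Working session

There is one attempt and no reset: what is moved stays moved. The work goes in short steps, Python scripts to look and compute and a shell command to move; the robot and the scene stay as the last step left them, time stands still between calls to the robot, and variables do not carry over. Pictures are saved under pics/ and viewed, and the job is handed in when it is done.

```bash
ls; mkdir -p pics
python3 - <<'E'
from plant import robot
import cv2,numpy as np
print(robot.pinch_z, robot.state())
for n in("side","top"):
    p,d=robot.grab_frame(n)
    cv2.imwrite(f"pics/{n}0.png",p[:,:,::-1]); np.save(f"{n}0.npy",d); np.save(f"{n}0rgb.npy",p)
    c=robot.camera_params(n); print(n,c["K"],c["T"])
E
```

```text
pics
0.0187 {'t': 0.0, 'qpos': array([-1.36811638e+00,  8.79645915e-02,  1.37227065e+00, -4.61913212e-06,
        1.68357461e+00, -1.03073462e-01]), 'joint_vel': array([6.36005122e-04, 4.56405458e-05, 5.47100959e-06, 2.28292836e-03,
       1.50478969e-03, 7.15382514e-04]), 'effort': array([-1.13447575e-03, -3.51871741e+01, -3.13266957e+01, -3.20047857e-04,
        1.08262827e-02, -9.42283521e-06]), 'ee_pos': array([ 0.16546473, -0.52400303,  0.23012555]), 'ee_rot': array([[ 9.53620645e-01,  3.01010735e-01, -4.50806366e-04],
       [ 3.01010989e-01, -9.53618200e-01,  2.17088631e-03],
       [ 2.23562930e-04, -2.20589968e-03, -9.99997542e-01]]), 'force': array([ 0.24419927,  0.19094758, -0.10336445]), 'moment': array([ 0.02904777, -0.03734675, -0.00529505]), 'grip_width': 0.08539944111981156}
side [[490.80495249   0.         317.79211605]
 [  0.         490.80495249 235.52773422]
 [  0.           0.           1.        ]] [[-0.98322998 -0.12555759  0.13226525  0.38887639]
 [-0.18141431  0.74753453 -0.63896868  0.80146289]
 [-0.01864548 -0.65224797 -0.75777631  1.07945605]
 [ 0.          0.          0.          1.        ]]
top [[459.39560297   0.         305.71601415]
 [  0.         459.39560297 242.40187317]
 [  0.           0.           1.        ]] [[ 0.0199621  -0.98280184  0.18358121  0.33081269]
 [-0.99977158 -0.02102447 -0.00384216 -0.0058472 ]
 [ 0.00763578 -0.18346258 -0.98299704  1.24337533]
 [ 0.          0.          0.          1.        ]]
```

View pics/side0.png

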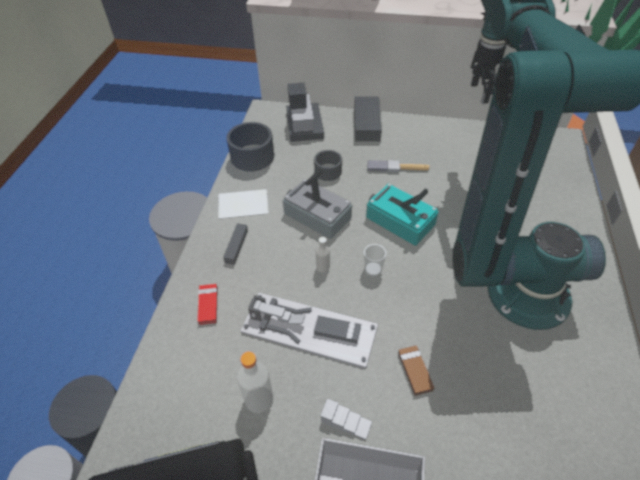

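View pics/top0.png

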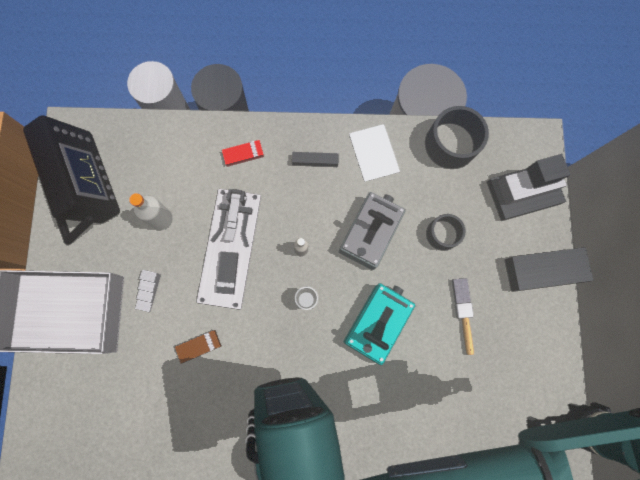

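The side view shows the fixture at about (310,328) and the grey box at (317,207). In the top view they are at (230,248) and (372,230). The turquoise box and the red and brown bars are decoys. I'll zoom in and measure next.

Run:
```python
import cv2,numpy as np
p=np.load("top0rgb.npy")[:,:,::-1]
cv2.imwrite("pics/t_fix.png",cv2.resize(p[180:315,185:275],None,fx=5,fy=4.4,interpolation=cv2.INTER_CUBIC)[:600])
cv2.imwrite("pics/t_box.png",cv2.resize(p[180:280,325:425],None,fx=6,fy=6,interpolation=cv2.INTER_CUBIC))
q=np.load("side0rgb.npy")[:,:,::-1]
cv2.imwrite("pics/s_fix.png",cv2.resize(q[285:370,235:385],None,fx=5,fy=5,interpolation=cv2.INTER_CUBIC))
cv2.imwrite("pics/s_box.png",cv2.resize(q[165:245,275:365],None,fx=7,fy=7,interpolation=cv2.INTER_CUBIC))
```

```text
(no output)
```

View pics/t_fix.png

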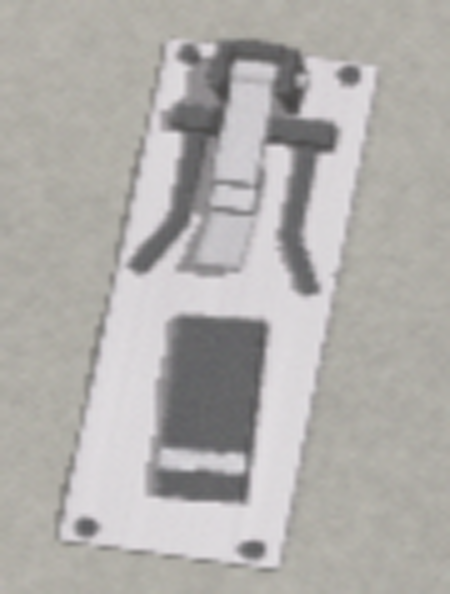

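View pics/t_box.png

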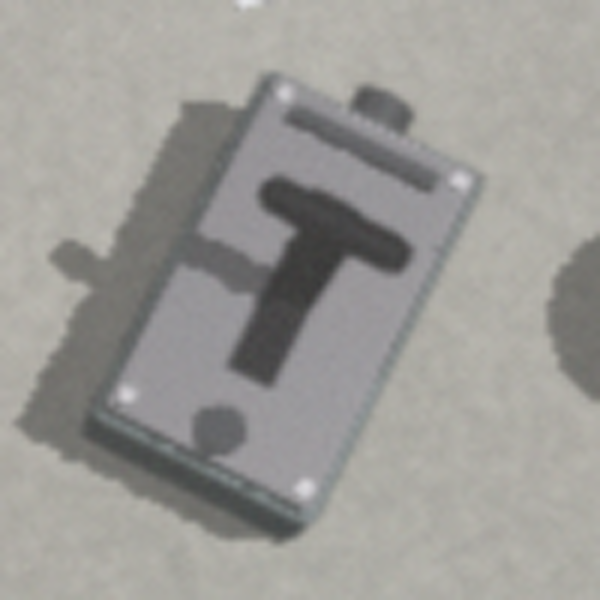

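View pics/s_fix.png

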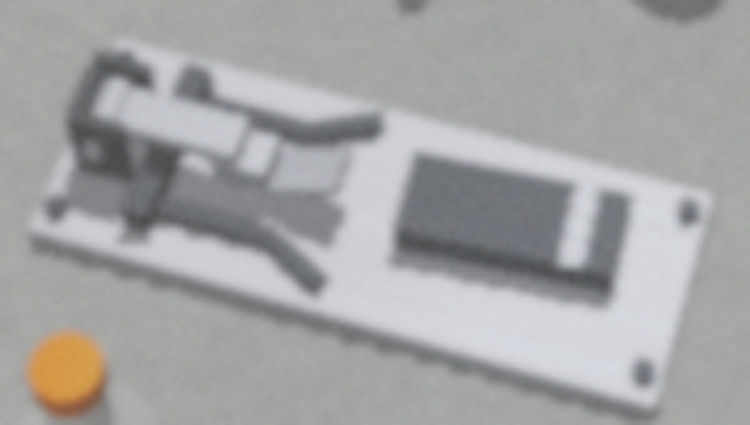

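View pics/s_box.png

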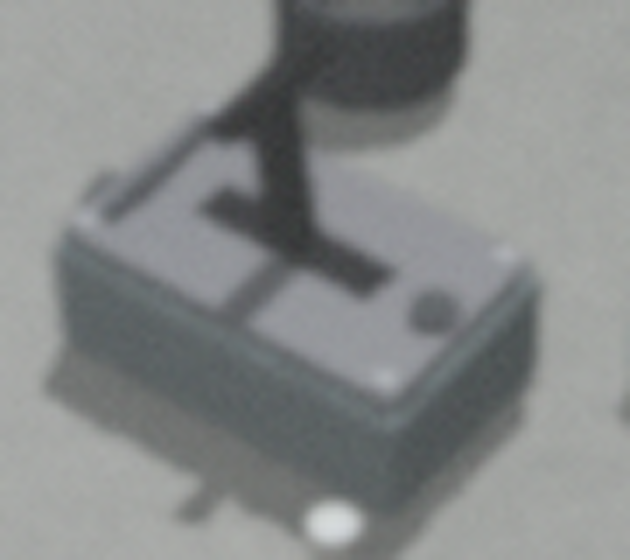

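The sample lies short of the rails with its bead towards the near end. The box has its stud at the near end and its rib at the far end. Next I'll compute positions by ray casting.

```bash
cat > h.py <<'E'
import numpy as np,cv2
from plant import robot
def ray(n,uv,z):
    c=robot.camera_params(n);K,T=c["K"],c["T"]
    uv=np.atleast_2d(np.asarray(uv,float))
    d=np.c_[(uv[:,0]-K[0,2])/K[0,0],(uv[:,1]-K[1,2])/K[1,1],np.ones(len(uv))]@T[:3,:3].T
    o=T[:3,3]; s=(z-o[2])/d[:,2]
    return o+d*s[:,None]
def proj(n,P):
    c=robot.camera_params(n);K,T=c["K"],c["T"]
    q=(np.atleast_2d(P)-T[:3,3])@T[:3,:3]
    q=q@K.T; return q[:,:2]/q[:,2:]
def rect(n,mask,z):
    cs,_=cv2.findContours(mask.astype(np.uint8),cv2.RETR_EXTERNAL,cv2.CHAIN_APPROX_NONE)
    c=max(cs,key=cv2.contourArea)[:,0]
    P=ray(n,c,z)[:,:2]*1000
    (cx,cy),(w,h),a=cv2.minAreaRect(P.astype(np.float32))
    a=a if w>h else a+90
    if a>90:a-=180
    return (cx,cy),(w,h),a,c
E
python3 - <<'E'
from h import *
p={n:np.load(n+"0rgb.npy").astype(int) for n in("top","side")}
for n,(y0,y1,x0,x1),thr in (("top",(180,315,185,275),185),("side",(285,370,235,385),195)):
    v=p[n].min(2); 
    m=np.zeros(v.shape,bool); m[y0:y1,x0:x1]=v[y0:y1,x0:x1]>thr
    r=rect(n,m,.012); print(n,"bed",r[:3])
    b=np.zeros(v.shape,np.uint8);
    w=(slice(244,302),slice(210,246)) if n=="top" else (slice(312,348),slice(310,364))
    b[w]=v[w]<115
    r=rect(n,b,.032); print(n,"sample dark",r[:3], r[3].min(0),r[3].max(0))
# box corners screws (top, z .07): crop coords/6 + offset
t=np.array([[286,93],[460,180],[128,393],[305,488]])/6-.4+[325,180]
s=np.array([[85,218],[510,255],[387,380]])/7-.4+[275,165]
print("top screws",ray("top",t,.07)*1000); print("side screws",ray("side",s,.07)*1000)
f=lambda a,k,o:np.array(a)/k-.4+o
print("stud,rib ends top",ray("top",f([[218,430],[292,115],[432,185]],6,[325,180]),.0745)*1000)
print("stud side",ray("side",f([[434,312]],7,[275,165]),.0745)*1000)
print("bar ends top z.147",ray("top",f([[275,190],[398,255]],6,[325,180]),.147)*1000)
k=lambda a:np.array(a)/[5,4.4]-.4+[185,180]
print("bolts top",ray("top",k([[189,54],[349,75],[87,527],[251,549]]),.014)*1000)
print("bolts side",ray("side",f([[54,208],[688,212],[643,373]],5,[235,285]),.014)*1000)
E
```

```text
top bed ((543.1871337890625, 197.86004638671875), (117.97614288330078, 317.6819763183594), -7.463096618652344)
top sample dark ((486.34405517578125, 195.21572875976562), (46.755733489990234, 78.65386962890625), -3.9556732177734375) [218 252] [237 282]
side bed ((473.6102600097656, 206.95196533203125), (116.35084533691406, 175.96702575683594), -7.4327392578125)
side sample dark ((471.8927917480469, 206.21499633789062), (50.45603942871094, 102.39737701416016), -3.2722396850585938) [315 318] [356 343]
top screws [[ 681.32352674 -184.36334967   70.        ]
 [ 643.33909385 -260.66649259   70.        ]
 [ 545.05505687 -115.01030646   70.        ]
 [ 505.13439346 -191.37647307   70.        ]]
side screws [[ 682.42723923 -185.56175457   70.        ]
 [ 504.48447668 -193.01880548   70.        ]
 [ 542.86953241 -115.65708888   70.        ]]
stud,rib ends top [[ 528.88166084 -153.39579656   74.5       ]
 [ 670.00091335 -186.25273092   74.5       ]
 [ 639.61282877 -247.37335856   74.5       ]]
stud side [[ 529.63242273 -151.53893342   74.5       ]]
bar ends top z.147 [[ 616.9280519  -167.85727217  147.        ]
 [ 590.65770836 -217.99854888  147.        ]]
bolts top [[698.09388609 223.38687617  14.        ]
 [686.34157997 134.11563676  14.        ]
 [400.60479936 261.71266223  14.        ]
 [389.20714149 174.07001448  14.        ]]
bolts side [[698.09084522 224.50191543  14.        ]
 [388.71861871 173.16842928  14.        ]
 [400.01908286 262.4343573   14.        ]]
```

```bash
python3 -m creep '{"dp":[[0.38,0.90,0],[0.38,0.90,0],[0.38,0.90,0],[0.38,0.90,0],[0.38,0.90,0],[0.38,0.90,0],[0.38,0.90,0],[0.38,0.90,0],[0.38,0.90,0],[0.38,0.90,0],[0.38,0.90,0],[0.38,0.90,0],[0.38,0.90,0],[0.38,0.90,0],[0.38,0.90,0],[0.38,0.90,0],[0.38,0.90,0],[0.38,0.90,0],[0.38,0.90,0],[0.38,0.90,0]],"twist":[[0,0,-0.358],[0,0,-0.358],[0,0,-0.358],[0,0,-0.358],[0,0,-0.358],[0,0,-0.358],[0,0,-0.358],[0,0,-0.358],[0,0,-0.358],[0,0,-0.358],[0,0,-0.358],[0,0,-0.358],[0,0,-0.358],[0,0,-0.358],[0,0,-0.358],[0,0,-0.358],[0,0,-0.358],[0,0,-0.358],[0,0,-0.358],[0,0,-0.358]],"gripper":[0,0,0,0,0,0,0,0,0,0,0,0,0,0,0,0,0,0,0,0]}' 20
```

```text
t: 1.77
ee_pos: [0.4702, 0.2008, 0.2284]
ee_rot: [[0.998, -0.063, -0.002], [-0.063, -0.998, 0.004], [-0.002, -0.004, -1.0]]
force: [0.1, -0.1, -0.2]
grip_width: 0.0855
```

```bash
python3 -m creep '{"dp":[[0,-0.0056,-0.2],[0,-0.0056,-0.2],[0,-0.0056,-0.2],[0,-0.0056,-0.2],[0,-0.0056,-0.23],[0,-0.0056,-0.26],[0,-0.0056,-0.26],[0,-0.0056,-0.26]],"twist":[[0,0,0],[0,0,0],[0,0,0],[0,0,0],[0,0,0],[0,0,0],[0,0,0],[0,0,0]],"gripper":[0,0,0,0,0,0,0,0]}' 20
python3 - <<'E'
from h import *
p,d=robot.grab_frame("side"); cv2.imwrite("pics/s1.png",cv2.resize(p[230:390,220:420,::-1],None,fx=3.7,fy=3.7,interpolation=cv2.INTER_CUBIC))
E
```

```text
t: 2.43
ee_pos: [0.4686, 0.1954, 0.019]
ee_rot: [[0.998, -0.063, -0.006], [-0.063, -0.998, 0.003], [-0.006, -0.002, -1.0]]
force: [-0.2, 0.3, 0.9]
grip_width: 0.0852
```

View pics/s1.png

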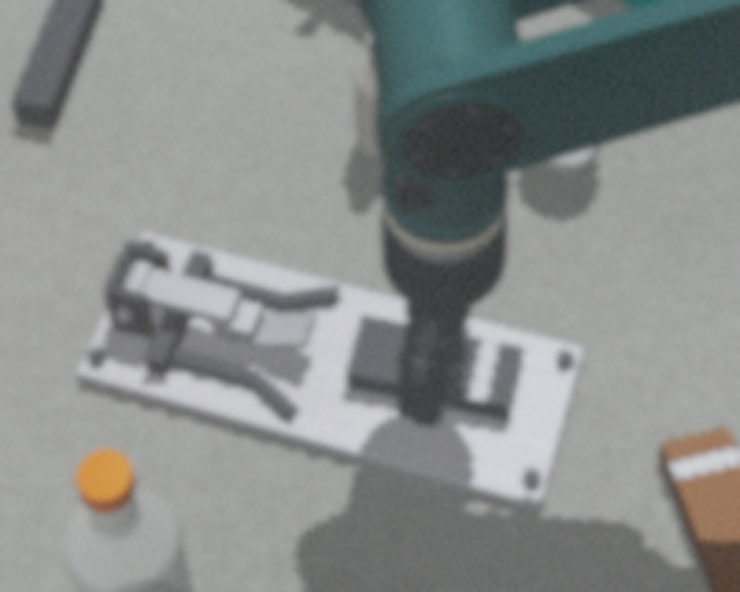

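The fingers straddle the sample, with the near one at about (420,400), and both are clear of the fixture. I'll close gently, then centre and square the sample.

```bash
python3 -m creep '{"dp":[[0,0,0],[0,0,0],[0,0,0],[0,0,0],[0,0,0],[0,0,0],[0,0,0],[0,0,0],[0,0,0],[0,0,0],[0,0,0],[0,0,0]],"twist":[[0,0,0],[0,0,0],[0,0,0],[0,0,0],[0,0,0],[0,0,0],[0,0,0],[0,0,0],[0,0,0],[0,0,0],[0,0,0],[0,0,0]],"gripper":[0.2,0.3,0.4,0.5,0.6,0.6,0.6,0.6,0.6,0.6,0.6,0.6]}' 20
```

```text
t: 3.48
ee_pos: [0.4717, 0.1967, 0.0231]
ee_rot: [[0.998, -0.063, 0.002], [-0.063, -0.998, 0.005], [0.001, -0.005, -1.0]]
force: [-0.5, 1.3, 5.7]
grip_width: 0.0451
```

```bash
python3 -m creep '{"dp":[[0,0,0],[0.005,0.002,0],[0.01,0.004,0],[0.015,0.006,0],[0.02,0.008,0],[0.025,0.01,0],[0.025,0.01,0],[0.025,0.01,0],[0.025,0.01,0]],"twist":[[0,0,0],[0,0,-0.012],[0,0,-0.024],[0,0,-0.036],[0,0,-0.05],[0,0,-0.063],[0,0,-0.063],[0,0,-0.063],[0,0,-0.063]],"gripper":[0.6,0.6,0.6,0.6,0.6,0.6,0.6,0.6,0.6]}' 20
python3 - <<'E'
from h import *
p,d=robot.grab_frame("top"); cv2.imwrite("pics/t2.png",cv2.resize(p[170:320,170:320,::-1],None,fx=4,fy=4,interpolation=cv2.INTER_CUBIC))
E
```

```text
t: 4.23
ee_pos: [0.4928, 0.2051, 0.0231]
ee_rot: [[0.992, -0.129, 0.005], [-0.129, -0.992, 0.006], [0.004, -0.007, -1.0]]
force: [0.9, 0.1, 0.6]
grip_width: 0.0452
```

View pics/t2.png

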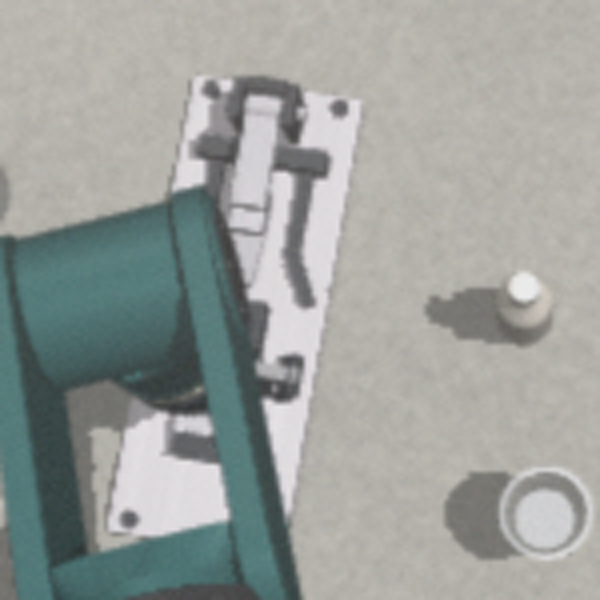

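The sample is gripped and lined up with the bed, its front edge visible at about (260,315). Next I'll release it, lift, and go behind it.

```bash
python3 -m creep '{"dp":[[0,0,0],[0,0,0],[0,0,0],[0,0,0],[0,0,0.04],[0,0,0.08],[0,0,0.1],[-0.05,0.0065,0.1],[-0.097,0.0125,0.1],[-0.097,0.0125,0.1],[-0.097,0.0125,0.1],[-0.097,0.0125,0.05],[-0.097,0.0125,0.005],[-0.097,0.0125,0.005],[-0.097,0.0125,0.005]],"twist":[[0,0,0],[0,0,0],[0,0,0],[0,0,0],[0,0,0],[0,0,0],[0,0,0],[0,0,0],[0,0,0],[0,0,0],[0,0,0],[0,0,0],[0,0,0],[0,0,0],[0,0,0]],"gripper":[0,0,0,0,0,0,0.3,0.5,0.75,0.75,0.75,0.75,0.75,0.75,0.75]}' 20
python3 - <<'E'
from h import *
for n,s in (("top",np.s_[170:320,170:320]),("side",np.s_[230:390,220:420])):
  p,d=robot.grab_frame(n); cv2.imwrite(f"pics/{n}3.png",cv2.resize(p[s][:,:,::-1],None,fx=3.7,fy=3.7,interpolation=cv2.INTER_CUBIC))
E
```

```text
t: 5.53
ee_pos: [0.4143, 0.2143, 0.0256]
ee_rot: [[0.992, -0.129, 0.0], [-0.129, -0.992, 0.004], [-0.0, -0.004, -1.0]]
force: [-0.1, -0.8, 0.3]
grip_width: 0.0214
```

View pics/top3.png

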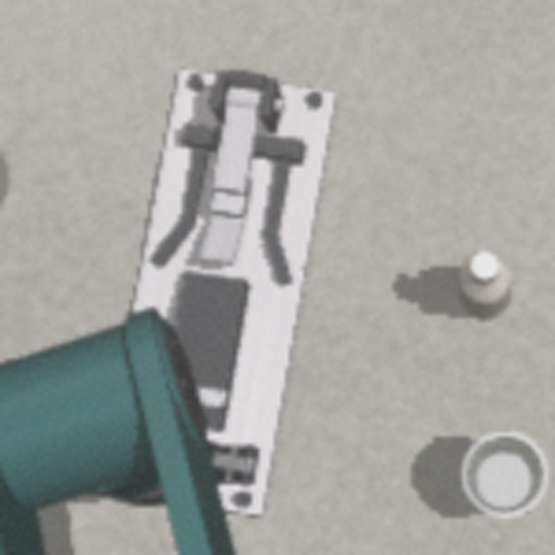

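View pics/side3.png

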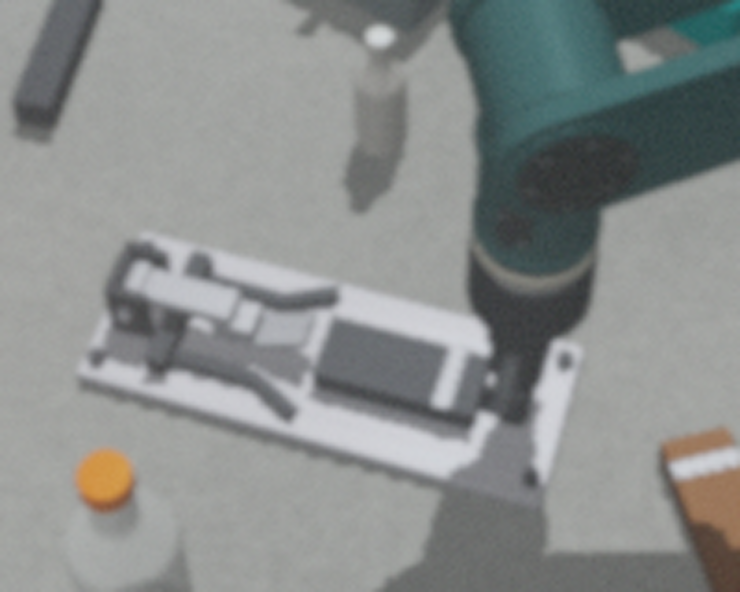

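The sample is now square on the centre line with its weld bead at the rear, and the fingers are directly behind it (side view about (500,385)). Next I'll push in stages.

```bash
python3 -m creep '{"dp":[[0.008,-0.001,-0.001],[0.016,-0.002,-0.002],[0.024,-0.003,-0.002],[0.032,-0.004,-0.002],[0.04,-0.005,-0.002],[0.048,-0.006,-0.002],[0.056,-0.007,-0.002],[0.062,-0.0075,-0.002],[0.068,-0.008,-0.002],[0.074,-0.0088,-0.002],[0.08,-0.0096,-0.002],[0.08,-0.0096,-0.002]],"twist":[[0,0,0],[0,0,0],[0,0,0],[0,0,0],[0,0,0],[0,0,0],[0,0,0],[0,0,0],[0,0,0],[0,0,0],[0,0,0],[0,0,0]],"gripper":[0.75,0.75,0.75,0.75,0.75,0.75,0.75,0.75,0.75,0.75,0.75,0.75]}' 20
python3 - <<'E'
from h import *
for n,s in (("top",np.s_[170:320,170:320]),("side",np.s_[230:390,220:420])):
  p,d=robot.grab_frame(n); cv2.imwrite(f"pics/{n}4.png",cv2.resize(p[s][:,:,::-1],None,fx=3.7,fy=3.7,interpolation=cv2.INTER_CUBIC))
E
```

```text
t: 6.63
ee_pos: [0.4809, 0.209, 0.0302]
ee_rot: [[0.992, -0.129, 0.005], [-0.129, -0.992, 0.01], [0.004, -0.01, -1.0]]
force: [-10.3, 1.3, 10.1]
grip_width: 0.0214
```

View pics/top4.png

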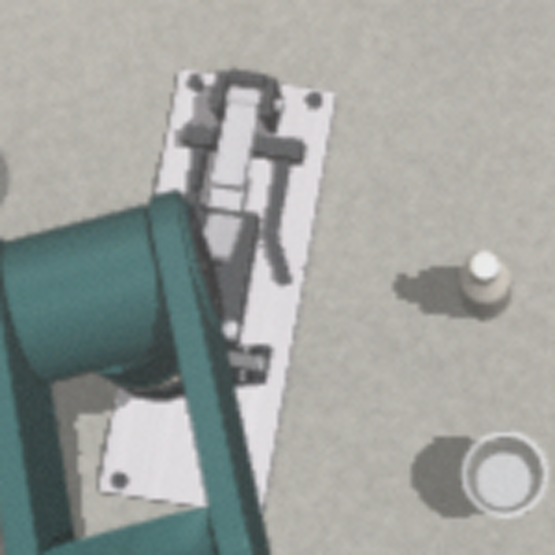

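View pics/side4.png

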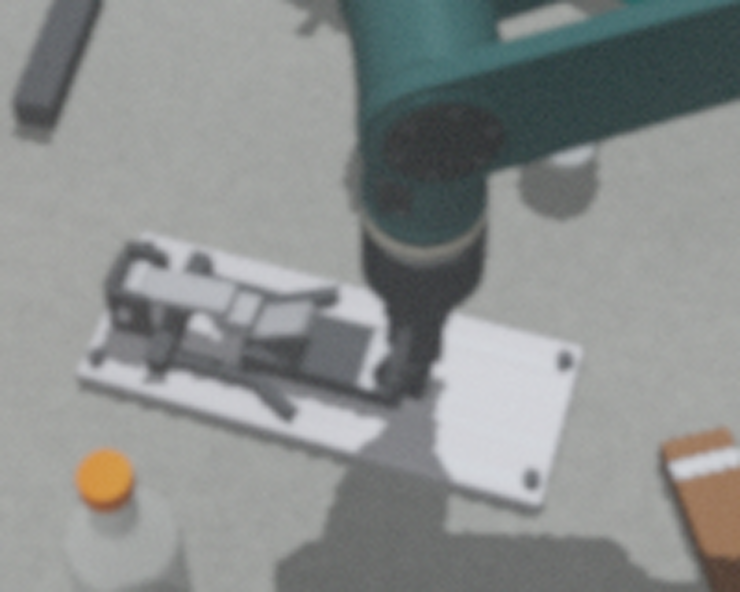

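The TCP rose to 0.030 with +10 N upward, so the fingertips may be riding on the sample's rear edge. I'll lift, back off, and look.

```bash
python3 -m creep '{"dp":[[0,0,0.02],[0,0,0.05],[0,0,0.08],[-0.03,0.001,0.08],[-0.08,0.007,0.08],[-0.11,0.011,0.08],[-0.11,0.011,0.08]],"twist":[[0,0,0],[0,0,0],[0,0,0],[0,0,0],[0,0,0],[0,0,0],[0,0,0]],"gripper":[0.75,0.75,0.75,0.75,0.75,0.75,0.75]}' 20
python3 - <<'E'
from h import *
for n,s in (("top",np.s_[170:320,170:320]),("side",np.s_[230:390,220:420])):
  p,d=robot.grab_frame(n); np.save(n+"5rgb.npy",p); np.save(n+"5.npy",d);cv2.imwrite(f"pics/{n}5.png",cv2.resize(p[s][:,:,::-1],None,fx=3.7,fy=3.7,interpolation=cv2.INTER_CUBIC))
E
```

```text
t: 7.32
ee_pos: [0.3903, 0.2182, 0.0952]
ee_rot: [[0.992, -0.127, 0.006], [-0.128, -0.992, 0.011], [0.004, -0.011, -1.0]]
force: [0.6, -0.2, 0.2]
grip_width: 0.0216
```

View pics/top5.png

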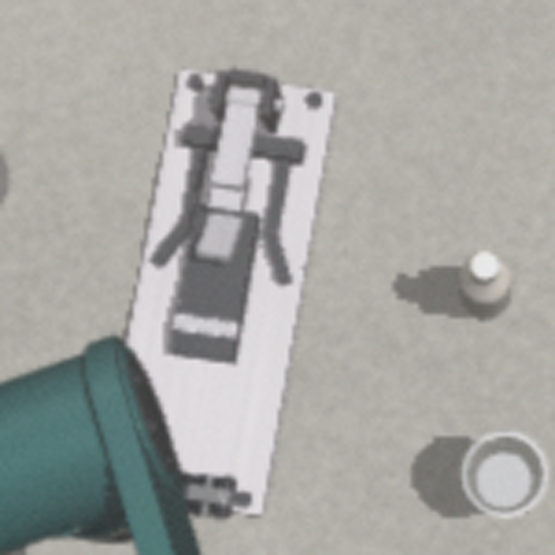

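View pics/side5.png

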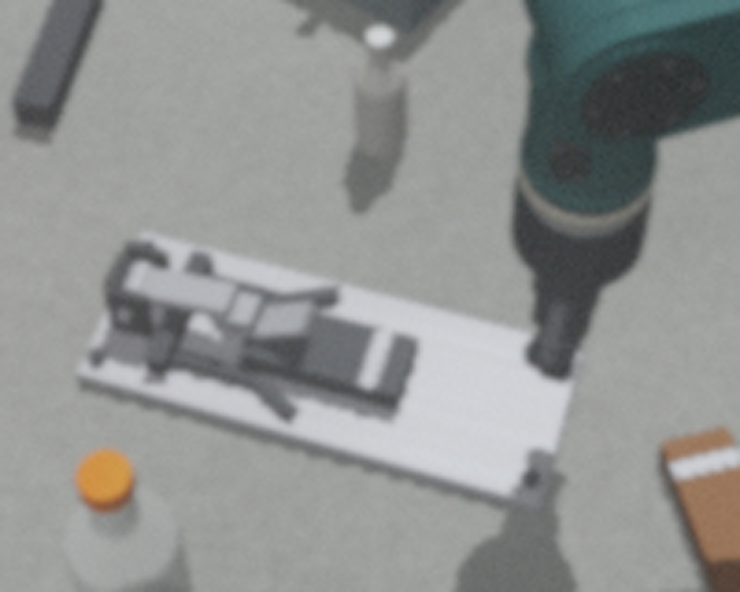

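Run:
```python
from h import *
O=np.array([573.1,194.2]);a=np.radians(-7.4);ux=np.array([np.cos(a),np.sin(a)]);uy=np.array([-ux[1],ux[0]])
f=lambda P:np.c_[(P[:,:2]*1000-O)@ux,(P[:,:2]*1000-O)@uy].round(1)
g=lambda A,o:np.array(A)/3.7-.37+np.array(o)
print("top rear corners",f(ray("top",g([[167,353],[237,361]],[170,170]),.032)))
print("top front right corner",f(ray("top",g([[258,213]],[170,170]),.032)))
print("side rear top corners",f(ray("side",g([[416,340],[396,397]],[220,230]),.032)))
print("side rear bottom",f(ray("side",g([[393,411]],[220,230]),.012)))
print("finger tips side", f(ray("side",g([[550,365]],[220,230]),.095)))
print("tcp",f(np.array([[.3903,.2182,0],[.4809,.209,0]])))
```

```text
top rear corners [[-86.2  24.4]
 [-84.4 -26.2]]
top front right corner [[ 24.9 -22.1]]
side rear top corners [[-84.3 -19.9]
 [-84.2  24.4]]
side rear bottom [[-81.9  24.2]]
finger tips side [[-178.6    8.6]]
tcp [[-184.4    0.3]
 [ -93.3    2.8]]
```

Run:
```python
from h import *
for z in (.0952,.085,.075,.065):
  # finger centres +-~18mm along tool y
  for s in(-.018,0,.018):
    P=np.array([.3903+s*-.127,.2182-s*.992,z])
    print(z,s,((proj("side",P)[0]-[220,230])*3.7).round(),((proj("top",P)[0]-[170,170])*3.7).round())
d=np.load("side5.npy"); 
c=robot.camera_params("side");K,T=c["K"],c["T"]
vs,us=np.mgrid[310:338,355:382]; Z=d[vs,us]
P=np.stack([(us-K[0,2])/K[0,0]*Z,(vs-K[1,2])/K[1,1]*Z,Z],-1)@T[:3,:3].T+T[:3,3]
m=(Z>0)&(P[...,2]>.04); print("low z of gripper pts",np.sort(P[...,2][m])[:10], )
q=P[m][np.argsort(P[...,2][m])[:15]]; print(q.round(3))
```

```text
0.0952 -0.018 [554. 379.] [130. 484.]
0.0952 0 [561. 355.] [156. 488.]
0.0952 0.018 [568. 330.] [183. 492.]
0.085 -0.018 [553. 388.] [133. 485.]
0.085 0 [560. 363.] [159. 489.]
0.085 0.018 [567. 339.] [186. 493.]
0.075 -0.018 [552. 396.] [136. 486.]
0.075 0 [559. 371.] [162. 490.]
0.075 0.018 [566. 347.] [188. 494.]
0.065 -0.018 [551. 404.] [139. 487.]
0.065 0 [558. 379.] [165. 490.]
0.065 0.018 [565. 355.] [191. 494.]
low z of gripper pts [0.0975929  0.09880395 0.0995572  0.10141844 0.10563612 0.10727798
 0.10776356 0.10806626 0.10868001 0.11005355]
[[0.388 0.235 0.098]
 [0.404 0.234 0.099]
 [0.382 0.209 0.1  ]
 [0.386 0.237 0.101]
 [0.395 0.239 0.106]
 [0.401 0.241 0.107]
 [0.397 0.24  0.108]
 [0.397 0.243 0.108]
 [0.394 0.243 0.109]
 [0.39  0.243 0.11 ]
 [0.392 0.243 0.11 ]
 [0.399 0.242 0.11 ]
 [0.392 0.242 0.112]
 [0.401 0.241 0.112]
 [0.397 0.241 0.114]]
```

Run:
```python
import numpy as np,cv2
p=np.load("side5rgb.npy")
cv2.imwrite("pics/s5z.png",cv2.resize(p[270:350,330:390,::-1],None,fx=7,fy=7,interpolation=cv2.INTER_CUBIC))
```

```text
(no output)
```

View pics/s5z.png

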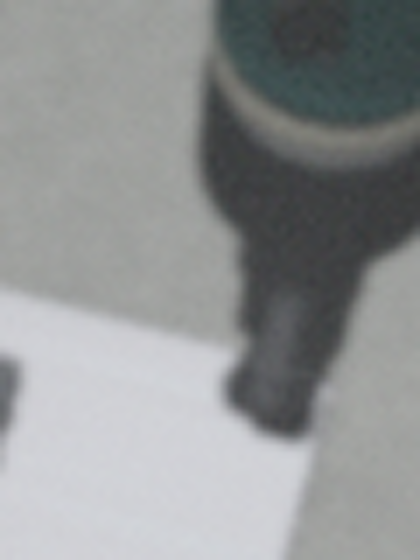

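The tips are close to TCP height, so the push was too shallow. I'll descend lower and farther back, then push again.

```bash
python3 -m creep '{"dp":[[0.042,-0.0055,0],[0.042,-0.0055,-0.04],[0.042,-0.0055,-0.08],[0.042,-0.0055,-0.095],[0.042,-0.0055,-0.099],[0.042,-0.0055,-0.099],[0.042,-0.0055,-0.099]],"twist":[[0,0,0],[0,0,0],[0,0,0],[0,0,0],[0,0,0],[0,0,0],[0,0,0]],"gripper":[0.75,0.75,0.75,0.75,0.75,0.75,0.75]}' 20
```

```text
t: 8.0
ee_pos: [0.4295, 0.214, 0.0178]
ee_rot: [[0.992, -0.129, 0.012], [-0.129, -0.992, 0.011], [0.011, -0.013, -1.0]]
force: [0.3, -0.4, 0.3]
grip_width: 0.0214
```

```bash
python3 -m creep '{"dp":[[0.012,-0.002,-0.002],[0.024,-0.0036,-0.002],[0.036,-0.0052,-0.002],[0.044,-0.0064,-0.002],[0.05,-0.0072,-0.002],[0.056,-0.008,-0.002],[0.062,-0.009,-0.002],[0.068,-0.01,-0.002],[0.074,-0.011,-0.002],[0.08,-0.012,-0.002],[0.086,-0.0125,-0.002]],"twist":[[0,0,0],[0,0,0],[0,0,0],[0,0,0],[0,0,0],[0,0,0],[0,0,0],[0,0,0],[0,0,0],[0,0,0],[0,0,0]],"gripper":[0.75,0.75,0.75,0.75,0.75,0.75,0.75,0.75,0.75,0.75,0.75]}' 20
```

```text
t: 8.92
ee_pos: [0.4939, 0.2046, 0.0157]
ee_rot: [[0.992, -0.129, 0.001], [-0.129, -0.992, 0.012], [-0.0, -0.012, -1.0]]
force: [-13.0, 0.8, 9.6]
grip_width: 0.0217
```

```bash
python3 -m creep '{"dp":[[0.005,-0.0007,0.001],[0.01,-0.0013,0.001],[0.015,-0.002,0.001],[0.02,-0.0027,0.001],[0.025,-0.0033,0.001],[0.029,-0.0038,0.001],[0.032,-0.0042,0.001]],"twist":[[0,0,0],[0,0,0],[0,0,0],[0,0,0],[0,0,0],[0,0,0],[0,0,0]],"gripper":[0.75,0.75,0.75,0.75,0.75,0.75,0.75]}' 20
python3 - <<'E'
from h import *
for n,s in (("top",np.s_[170:320,170:320]),("side",np.s_[230:390,220:420])):
  p,d=robot.grab_frame(n); cv2.imwrite(f"pics/{n}6.png",cv2.resize(p[s][:,:,::-1],None,fx=3.7,fy=3.7,interpolation=cv2.INTER_CUBIC))
E
```

```text
t: 9.5
ee_pos: [0.5151, 0.2019, 0.0158]
ee_rot: [[0.992, -0.128, -0.009], [-0.128, -0.992, 0.012], [-0.011, -0.011, -1.0]]
force: [-11.5, 1.0, 7.9]
grip_width: 0.0213
```

View pics/side6.png

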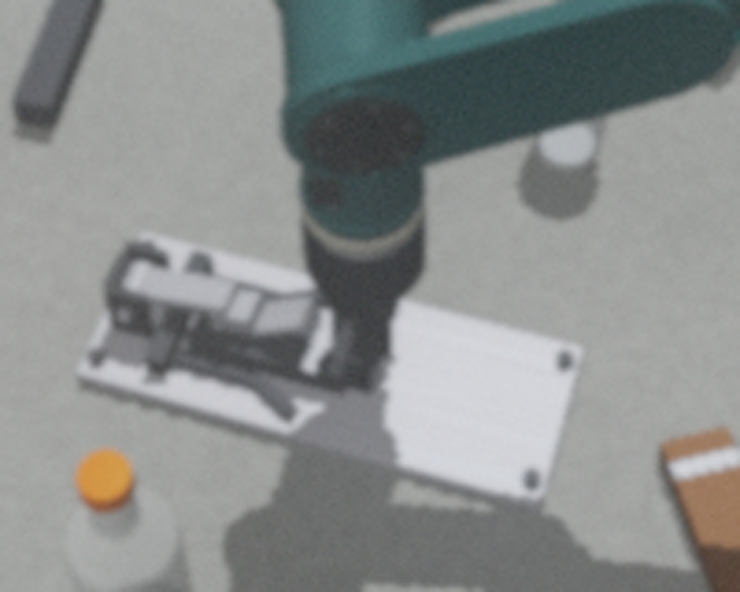

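View pics/top6.png

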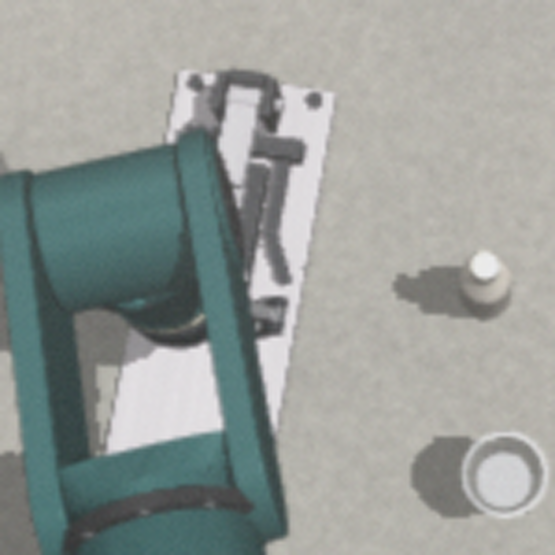

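The sample is between the rails and the arm is raised. A few millimetres remain to the stop, so I'll push until the force climbs.

```bash
python3 -m creep '{"dp":[[0.004,-0.0005,0.001],[0.007,-0.0009,0.001],[0.01,-0.0013,0.001],[0.0125,-0.0016,0.001]],"twist":[[0,0,0],[0,0,0],[0,0,0],[0,0,0]],"gripper":[0.75,0.75,0.75,0.75]}' 20
```

```text
t: 9.93
ee_pos: [0.5211, 0.2012, 0.0159]
ee_rot: [[0.992, -0.127, -0.019], [-0.127, -0.992, 0.013], [-0.02, -0.01, -1.0]]
force: [-11.5, 1.1, 6.6]
grip_width: 0.0214
```

```bash
python3 -m creep '{"dp":[[0.006,-0.0008,0.001],[0.008,-0.001,0.001],[0.01,-0.0013,0.001],[0.01,-0.0013,0.001]],"twist":[[0,0,0],[0,0.01,0],[0,0.01,0],[0,0.01,0]],"gripper":[0.75,0.75,0.75,0.75]}' 20
```

```text
t: 10.27
ee_pos: [0.5225, 0.2011, 0.0161]
ee_rot: [[0.991, -0.127, -0.046], [-0.126, -0.992, 0.013], [-0.047, -0.007, -0.999]]
force: [-16.6, 1.7, 10.5]
grip_width: 0.0212
```

```bash
python3 -m creep '{"dp":[[0.003,-0.0004,0.001],[0.006,-0.0008,0.001],[0.008,-0.001,0.001],[0.008,-0.001,0.001]],"twist":[[0,-0.01,0],[0,-0.02,0],[0,-0.04,0],[0,-0.04,0]],"gripper":[0.75,0.75,0.75,0.75]}' 20
python3 - <<'E'
from h import *
for n,s in (("side",np.s_[230:390,220:420]),):
  p,d=robot.grab_frame(n); cv2.imwrite(f"pics/{n}7.png",cv2.resize(p[s][:,:,::-1],None,fx=3.7,fy=3.7,interpolation=cv2.INTER_CUBIC))
E
```

```text
t: 10.6
ee_pos: [0.5228, 0.2011, 0.016]
ee_rot: [[0.992, -0.126, -0.017], [-0.125, -0.992, 0.014], [-0.019, -0.011, -1.0]]
force: [-15.4, 1.2, 8.0]
grip_width: 0.0215
```

View pics/side7.png

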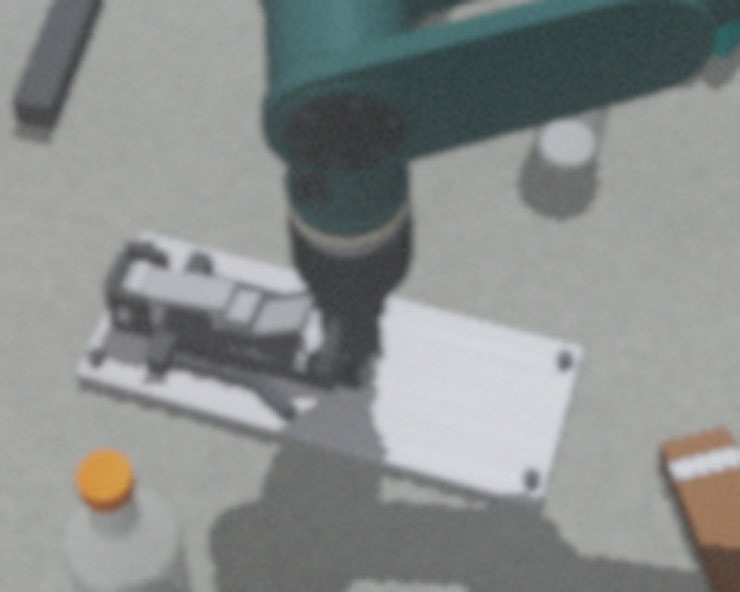

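```bash
python3 -m creep '{"dp":[[0.006,-0.0008,0.001],[0.011,-0.0014,0.001],[0.016,-0.002,0.001],[0.016,-0.002,0.001],[0.016,-0.002,0.001]],"twist":[[0,-0.01,0],[0,-0.02,0],[0,-0.02,0],[0,-0.02,0],[0,-0.02,0]],"gripper":[0.75,0.75,0.75,0.75,0.75]}' 20
```

```text
t: 11.07
ee_pos: [0.5228, 0.2011, 0.0159]
ee_rot: [[0.992, -0.124, -0.026], [-0.124, -0.992, 0.014], [-0.028, -0.011, -1.0]]
force: [-33.3, 3.1, 22.6]
grip_width: 0.0214
```

At 33 N there was no movement, so the sample is against something solid. I'll back away and check that it is the stop.

```bash
python3 -m creep '{"dp":[[-0.012,0.0016,0],[-0.03,0.004,0],[-0.06,0.008,0.02],[-0.08,0.01,0.06],[-0.1,0.013,0.1],[-0.12,0.016,0.14],[-0.15,0.02,0.2],[-0.15,0.02,0.25],[-0.15,0.02,0.28],[-0.15,0.02,0.28]],"twist":[[0,0,0],[0,-0.02,0],[0,-0.025,0],[0,-0.025,0],[0,-0.025,0],[0,-0.025,0],[0,-0.025,0],[0,-0.025,0],[0,-0.025,0],[0,-0.025,0]],"gripper":[0.75,0.75,0.75,0.75,1,1,1,1,1,1]}' 20
python3 - <<'E'
from h import *
for n,s in (("side",np.s_[285:370,235:385]),("top",np.s_[180:315,185:285])):
  p,d=robot.grab_frame(n); np.save(n+"8rgb.npy",p);cv2.imwrite(f"pics/{n}8.png",cv2.resize(p[s][:,:,::-1],None,fx=4.4,fy=4.4,interpolation=cv2.INTER_CUBIC))
E
```

```text
t: 11.9
ee_pos: [0.4059, 0.2185, 0.2493]
ee_rot: [[0.992, -0.123, 0.016], [-0.123, -0.992, 0.02], [0.014, -0.022, -1.0]]
force: [0.8, 0.6, 0.9]
grip_width: -0.0
```

View pics/side8.png

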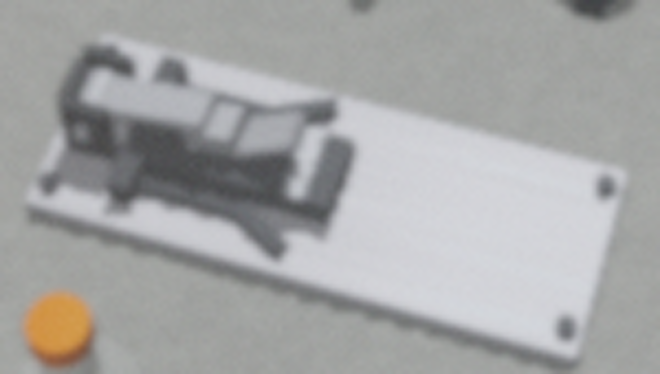

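View pics/top8.png

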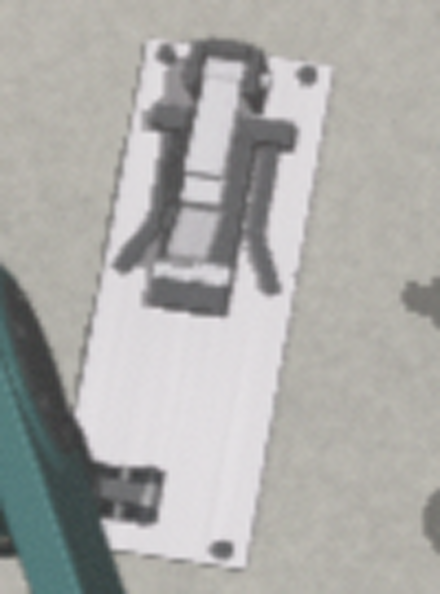

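Run:
```python
from h import *
O=np.array([573.1,194.2]);a=np.radians(-7.4);ux=np.array([np.cos(a),np.sin(a)]);uy=np.array([-ux[1],ux[0]])
f=lambda P:np.c_[(P[:,:2]*1000-O)@ux,(P[:,:2]*1000-O)@uy].round(1)
g=lambda A,o:np.array(A)/4.4-.38+np.array(o)
print("top rear corners",f(ray("top",g([[145,304],[226,315]],[185,180]),.032)))
print("side rear top corners",f(ray("side",g([[353,142],[330,212]],[235,285]),.032)), f(ray("side",g([[327,225]],[235,285]),.012)))
print("stop front",f(ray("top",g([[165,127],[275,148]],[185,180]),.030)))
# box
b=np.array([[681.3,-184.4],[643.3,-260.7],[545.1,-115.0],[505.1,-191.4]]);print("centre",b.mean(0), "ang",np.degrees(np.arctan2(*( (b[0]+b[1]-b[2]-b[3])[::-1]))))
```

```text
top rear corners [[-41.8  25.1]
 [-41.1 -24.6]]
side rear top corners [[-40.  -19.9]
 [-41.7  25.9]] [[-38.5  23.6]]
stop front [[ 69.5  33.7]
 [ 66.6 -35.8]]
centre [ 593.7   -187.875] ang -26.81506753717154
```

The sample's rear edge reads fixture x -40 to -41, where -40 means fully home. It is square and the arm is bearing on it. Next I'll move above the on side of the lever.

```bash
python3 -m creep '{"dp":[[0.29,-0.537,0],[0.29,-0.537,0],[0.29,-0.537,0],[0.29,-0.537,0],[0.29,-0.537,0],[0.29,-0.537,0],[0.29,-0.537,0],[0.29,-0.537,0],[0.29,-0.537,0],[0.29,-0.537,0],[0.29,-0.537,0],[0.29,-0.537,0],[0.29,-0.537,0],[0.29,-0.537,0],[0.29,-0.537,0]],"twist":[[0,0,-0.1],[0,0,-0.328],[0,0,-0.328],[0,0,-0.328],[0,0,-0.328],[0,0,-0.328],[0,0,-0.328],[0,0,-0.328],[0,0,-0.328],[0,0,-0.328],[0,0,-0.328],[0.015,0.015,-0.328],[0.015,0.015,-0.328],[0.015,0.015,-0.328],[0.015,0.015,-0.328]],"gripper":[1,1,1,1,1,1,1,1,1,1,1,1,1,1,1]}' 20
python3 - <<'E'
from h import *
O=np.array([593.6,-188.5]);a=np.radians(-26.8);ux=np.array([np.cos(a),np.sin(a)]);uy=np.array([-ux[1],ux[0]])
P=robot.state()["ee_pos"]*1000; print((P[:2]-O)@ux,(P[:2]-O)@uy)
p,d=robot.grab_frame("side"); cv2.imwrite("pics/side9.png",cv2.resize(p[120:260,240:400,::-1],None,fx=4,fy=4,interpolation=cv2.INTER_CUBIC))
E
```

```text
t: 13.25
ee_pos: [0.6354, -0.212, 0.2396]
ee_rot: [[0.892, -0.451, -0.006], [-0.451, -0.892, 0.033], [-0.021, -0.027, -0.999]]
force: [0.4, 0.5, -0.1]
grip_width: 0.0001
47.85438242549789 -2.106058131812636
```

View pics/side9.png

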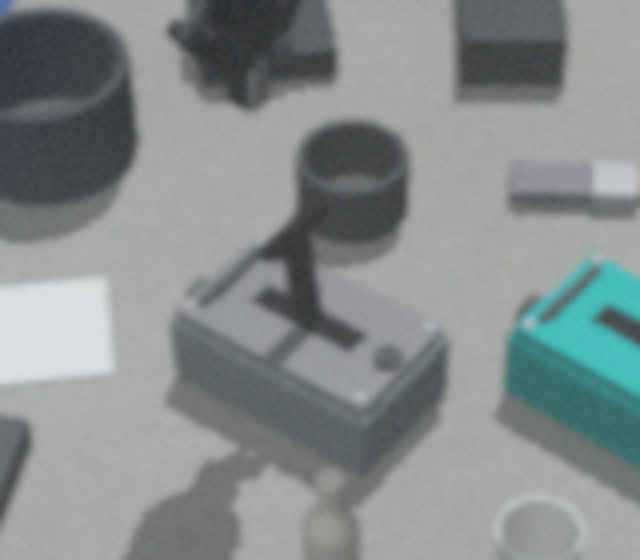

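The fingers hover beyond the bar on the rib side, clear of it. Next I'll descend, then sweep towards the stud.

```bash
python3 -m creep '{"dp":[[0.005,-0.0025,0],[0.005,-0.0025,-0.05],[0.005,-0.0025,-0.09],[0.005,-0.0025,-0.12],[0.005,-0.0025,-0.135],[0.005,-0.0025,-0.135],[0.005,-0.0025,-0.135]],"twist":[[0,0,0],[-0.03,0,0],[-0.03,0,0],[-0.03,0,0],[-0.03,0,0],[-0.03,0,0],[-0.03,0,0]],"gripper":[1,1,1,1,1,1,1]}' 20
```

```text
t: 13.88
ee_pos: [0.6396, -0.2126, 0.1337]
ee_rot: [[0.893, -0.449, -0.004], [-0.449, -0.893, 0.001], [-0.004, 0.001, -1.0]]
force: [0.4, -1.1, 1.2]
grip_width: -0.0
```

Run:
```python
from h import *
O=np.array([593.6,-188.5]);a=np.radians(-26.8);ux=np.array([np.cos(a),np.sin(a)]);uy=np.array([-ux[1],ux[0]])
P=robot.state()["ee_pos"]*1000; print((P[:2]-O)@ux,(P[:2]-O)@uy)
```

```text
51.91864845947818 -0.7990347855518638
```

```bash
python3 -m creep '{"dp":[[-0.009,0.0045,-0.002],[-0.018,0.009,-0.002],[-0.027,0.0135,-0.003],[-0.036,0.018,-0.004],[-0.045,0.0225,-0.004],[-0.054,0.027,-0.004],[-0.063,0.0315,-0.004],[-0.072,0.036,-0.004],[-0.08,0.04,-0.004],[-0.086,0.0435,-0.004],[-0.09,0.0455,-0.004]],"twist":[[0,0,0],[0,0,0],[0,0,0],[0,0,0],[0,0,0],[0,0,0],[0,0,0],[0,0,0],[0,0,0],[0,0,0],[0,0,0]],"gripper":[1,1,1,1,1,1,1,1,1,1,1]}' 20
python3 - <<'E'
from h import *
O=np.array([593.6,-188.5]);a=np.radians(-26.8);ux=np.array([np.cos(a),np.sin(a)]);uy=np.array([-ux[1],ux[0]])
P=robot.state()["ee_pos"]*1000; print((P[:2]-O)@ux,(P[:2]-O)@uy)
E
```

```text
t: 14.8
ee_pos: [0.5668, -0.1758, 0.1303]
ee_rot: [[0.893, -0.449, -0.005], [-0.449, -0.893, 0.001], [-0.005, 0.001, -1.0]]
force: [2.9, -1.9, 0.0]
grip_width: 0.0001
-29.695832551049698 -0.7549001005645267
```

```bash
python3 -m creep '{"dp":[[-0.004,0.002,0],[-0.008,0.004,0],[-0.011,0.0055,0],[-0.013,0.0065,0],[-0.013,0.0065,0]],"twist":[[0,0,0],[0,0,0],[0,0,0],[0,0,0],[0,0,0]],"gripper":[1,1,1,1,1]}' 20
python3 - <<'E'
from h import *
O=np.array([593.6,-188.5]);a=np.radians(-26.8);ux=np.array([np.cos(a),np.sin(a)]);uy=np.array([-ux[1],ux[0]])
P=robot.state()["ee_pos"]*1000; print((P[:2]-O)@ux,(P[:2]-O)@uy)
E
```

```text
t: 15.22
ee_pos: [0.5655, -0.1752, 0.1309]
ee_rot: [[0.893, -0.45, 0.019], [-0.45, -0.893, -0.009], [0.021, -0.0, -1.0]]
force: [28.0, -13.3, -14.7]
grip_width: -0.0004
-31.096068220986524 -0.7979026839997436
```

The sweep stalled at 31 N, so the lever is on the off stop. I'll go over it to the other side and look.

```bash
python3 -m creep '{"dp":[[0.012,-0.006,0],[0.012,-0.006,0.02],[0.012,-0.006,0.06],[0.012,-0.006,0.09],[0.012,-0.006,0.09],[-0.03,0.015,0.09],[-0.057,0.029,0.09],[-0.057,0.029,0.09],[-0.057,0.029,0.09]],"twist":[[0,0,0],[0,0,0],[0.005,0.02,0],[0.005,0.02,0],[0.005,0.02,0],[0.005,0.02,0],[0.005,0.02,0],[0.005,0.02,0],[0.005,0.02,0]],"gripper":[1,1,1,1,1,1,1,1,1]}' 20
python3 - <<'E'
from h import *
O=np.array([593.6,-188.5]);a=np.radians(-26.8);ux=np.array([np.cos(a),np.sin(a)]);uy=np.array([-ux[1],ux[0]])
P=robot.state()["ee_pos"]*1000; print((P[:2]-O)@ux,(P[:2]-O)@uy)
p,d=robot.grab_frame("side"); cv2.imwrite("pics/side10.png",cv2.resize(p[120:260,240:400,::-1],None,fx=4,fy=4,interpolation=cv2.INTER_CUBIC))
p,d=robot.grab_frame("top"); cv2.imwrite("pics/top10.png",cv2.resize(p[180:280,325:425,::-1],None,fx=5,fy=5,interpolation=cv2.INTER_CUBIC))
E
```

```text
t: 15.97
ee_pos: [0.5183, -0.1511, 0.2021]
ee_rot: [[0.893, -0.45, -0.004], [-0.45, -0.893, -0.003], [-0.002, 0.005, -1.0]]
force: [0.3, 0.9, 0.4]
grip_width: -0.0002
-84.03744576414915 -0.5585805308934593
```

View pics/side10.png

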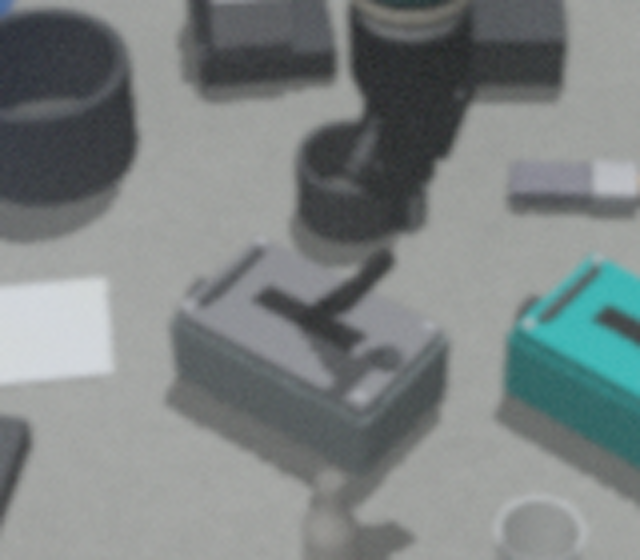

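View pics/top10.png

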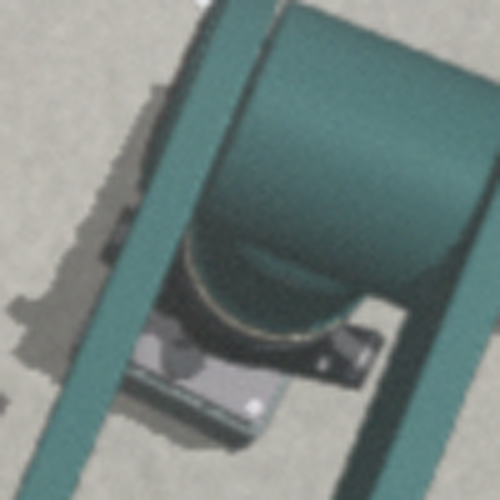

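The lever leans fully towards the stud (side view, bar at about (375,265)), and the fingers are beyond it. Next I'll descend and throw it to on.

```bash
python3 -m creep '{"dp":[[0,0,-0.04],[0,0,-0.08],[0,0,-0.09],[0,0,-0.09],[0.01,-0.005,-0.09],[0.02,-0.01,-0.09],[0.03,-0.015,-0.09],[0.04,-0.02,-0.09],[0.05,-0.025,-0.09],[0.06,-0.03,-0.09],[0.07,-0.035,-0.09],[0.08,-0.04,-0.09],[0.09,-0.045,-0.09],[0.1,-0.05,-0.09],[0.11,-0.055,-0.09],[0.12,-0.06,-0.09],[0.126,-0.0635,-0.09]],"twist":[[0,0,0],[0,0,0],[0,0,0],[0,0,0],[0,0,0],[0,0,0],[0,0,0],[0,0,0],[0,0,0],[0,0,0],[0,0,0],[0,0,0],[0,0,0],[0,0,0],[0,0,0],[0,0,0],[0,0,0]],"gripper":[1,1,1,1,1,1,1,1,1,1,1,1,1,1,1,1,1]}' 20
python3 - <<'E'
from h import *
O=np.array([593.6,-188.5]);a=np.radians(-26.8);ux=np.array([np.cos(a),np.sin(a)]);uy=np.array([-ux[1],ux[0]])
P=robot.state()["ee_pos"]*1000; print((P[:2]-O)@ux,(P[:2]-O)@uy)
E
```

```text
t: 17.48
ee_pos: [0.6192, -0.2019, 0.1294]
ee_rot: [[0.893, -0.45, -0.009], [-0.45, -0.893, -0.0], [-0.008, 0.005, -1.0]]
force: [-15.9, 9.3, 6.5]
grip_width: 0.0003
28.90560050652078 -0.45108594975316596
```

```bash
python3 -m creep '{"dp":[[0.004,-0.002,0],[0.008,-0.004,0],[0.011,-0.0055,0],[0.011,-0.0055,0]],"twist":[[0,0,0],[0,0,0],[0,0,0],[0,0,0]],"gripper":[1,1,1,1]}' 20
python3 - <<'E'
from h import *
O=np.array([593.6,-188.5]);a=np.radians(-26.8);ux=np.array([np.cos(a),np.sin(a)]);uy=np.array([-ux[1],ux[0]])
P=robot.state()["ee_pos"]*1000; print((P[:2]-O)@ux,(P[:2]-O)@uy)
E
```

```text
t: 17.82
ee_pos: [0.6195, -0.202, 0.1294]
ee_rot: [[0.893, -0.449, -0.033], [-0.449, -0.893, 0.01], [-0.034, 0.006, -0.999]]
force: [-27.9, 12.7, 13.4]
grip_width: -0.0
29.22799072180395 -0.3998571635873581
```

The lever has stalled on the on stop, and the two stall points are symmetric (-31 and +29 mm). I'll retreat and check everything.

```bash
python3 -m creep '{"dp":[[-0.015,0.0075,0],[-0.03,0.015,0.01],[-0.04,0.02,0.05],[-0.04,0.02,0.1],[-0.04,0.02,0.15],[-0.1,-0.02,0.18],[-0.2,-0.1,0.18],[-0.3,-0.18,0.18],[-0.4,-0.26,0.18],[-0.4,-0.26,0.18],[-0.4,-0.26,0.18],[-0.4,-0.26,0.18],[-0.4,-0.26,0.18],[-0.4,-0.26,0.18],[-0.4,-0.26,0.18],[-0.4,-0.26,0.18]],"twist":[[0,0,0],[0,0,0],[0,0,0],[0,0,0],[0,0,0],[0,0,0],[0,0,0],[0,0,0],[0,0,0],[0,0,0],[0,0,0],[0,0,0],[0,0,0],[0,0,0],[0,0,0],[0,0,0]],"gripper":[1,1,1,1,1,1,1,1,1,1,1,1,1,1,1,1]}' 20
python3 - <<'E'
from h import *
for n in("side","top"):
  p,d=robot.grab_frame(n); np.save(n+"11rgb.npy",p); cv2.imwrite(f"pics/{n}11.png",p[:,:,::-1])
  s=np.s_[165:370,235:385] if n=="side" else np.s_[170:320,190:430]
  cv2.imwrite(f"pics/{n}11z.png",cv2.resize(p[s][:,:,::-1],None,fx=2.9,fy=2.9,interpolation=cv2.INTER_CUBIC))
E
```

```text
t: 19.15
ee_pos: [0.2986, -0.4124, 0.2741]
ee_rot: [[0.891, -0.453, -0.031], [-0.453, -0.891, 0.007], [-0.031, 0.008, -0.999]]
force: [-0.1, 0.7, -0.1]
grip_width: -0.0002
```

View pics/side11z.png

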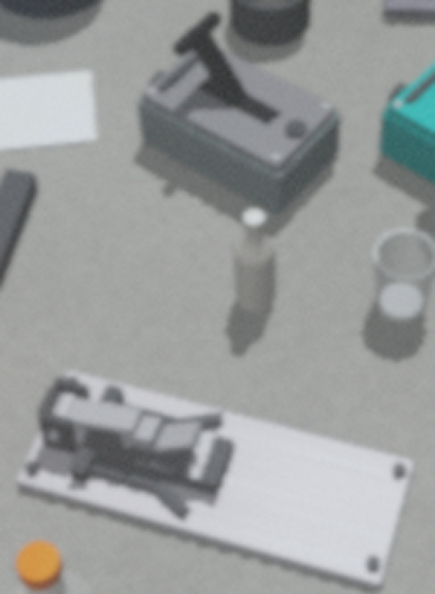

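View pics/top11.png

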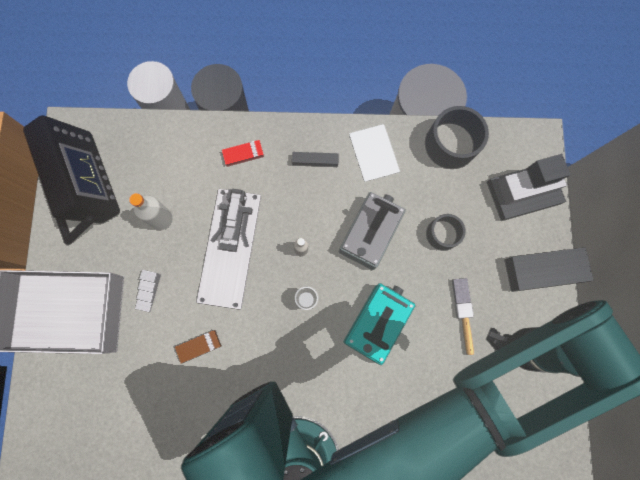

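View pics/top11z.png

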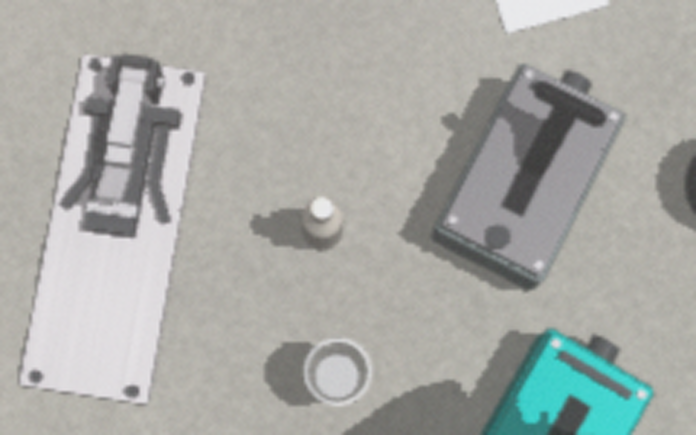

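Run:
```python
from h import *
O=np.array([593.6,-188.5]);a=np.radians(-26.8);ux=np.array([np.cos(a),np.sin(a)]);uy=np.array([-ux[1],ux[0]])
B=ray("top",np.array([[538,88],[600,119]])/2.9-.33+[190,170],.134)[:,:2]*1000
print("bar",((B-O)@ux).round(1),((B-O)@uy).round(1))
a=cv2.absdiff(np.load("top0rgb.npy"),np.load("top11rgb.npy")).max(2)
for nm,(y0,y1,x0,x1) in dict(couplant=(232,260,290,312),beaker=(285,312,293,320),step=(268,315,133,160),water=(190,230,125,165),bar=(150,170,288,342),brush=(276,355,450,475),tube=(105,170,425,490),tq=(283,362,345,415),red=(140,168,220,266),brown=(330,362,174,222)).items(): print(nm,np.mean(a[y0:y1,x0:x1]>40).round(3))
```

```text
bar [47.  47.4] [ 31.2 -28.1]
couplant 0.0
beaker 0.0
step 0.0
water 0.0
bar 0.0
brush 0.0
tube 0.0
tq 0.203
red 0.0
brown 0.104
```

The bar reads x +47, against 48.4 expected at full on. The bystanders are unchanged, apart from differences at the turquoise box and brown bar that I put down to the arm's shadow. I'm handing in.

Run:
```python
from plant import robot
robot.close_job()
print(robot.state()["t"])
```

```text
the job is handed in; nothing more can be done
the job is handed in; nothing more can be done
```

The sample is home under the hold-down arm, and the cutout was then pushed fully off and thrown fully on. The job was handed in at about 19 s of the 58 s allowed.

**What I did**
1. I gripped the sample lightly, squared it on the bed's centre line and let go. I then pushed it from behind with two fingertips, under the arm, up to the stop.
2. The first push was too shallow and the fingertips rode up on the sample's rear edge. I backed off, went lower and pushed again.
3. With the sample home, I swept the lever to the stud end until it stalled at about 31 N. I then went over it and swept it to the rib end, where it stalled at about 31 N again.

**Last checks**
- **Sample:** the final push met a solid stop, with no movement at 33 N. Its rear edge read fixture x -40 to -41 mm in both views, and -40 mm is fully home. The arm could be seen resting on it, but I did not measure the clamp angle.
- **Lever:** the bar read +47 mm along the switch box, against 48.4 mm expected at full on. The stall points at the two ends were near symmetric, at -31 and +29 mm.
- **Other things on the bench:** all seven bystanders and the red bar showed no change in the before/after image comparison. The turquoise box and brown bar areas did differ. I put that down to the arm's moved shadow, as both look to be in the same place.

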